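Store the mounted specimens

TASK

Take the spatula from its rest and use its blade to lever the specimen box's hinged lid fully open, without the fingers touching the lid or box before it is open, and lay the spatula back on its rest. Take the two leaning specimen blocks from the sloping stand one at a time and drop each upright and fully home into the pocket with dots of its colour: red in the middle pocket, yellow in the pocket nearest the robot. Keep the specimens from tipping over, and leave the lid open and the bottle, dish, jar, brush and cube where they are.

Things in the scene. Friction and masses are not known exactly. Their poses are not given: they have to be found in the camera images.
- box: White specimen box, fixed, 114 (x) x 90 (y) x 40 mm high, walls 4 mm; origin at the centre of its underside, x pointing from its lid tab to its hinge. Inside lies a grey insert with a row of three pockets along x (see pocket_row). Stays put.
- pocket_row (a point): Nominal mouth centre of the red-dotted middle pocket, 40 mm above the box's underside; axes as the box. Pockets 22 (x) x 28 (y) mm, 15 mm deep, 28 mm apart: yellow-dotted at x = -28, green at +28 (full, block 21 mm proud). The fixed insert really sits up to 4.5 mm off along x, either way, unreported: feel or look for it (off its pocket a block stops on a rib at the mouth's height).
- ledge (a point): Middle of the top of the box's front ledge, right below the lid tab: 50 mm wide in y, 8 mm out from the front wall, top 33 mm above the box's underside. Between it and the tab's underside is a 7 mm gap for the blade. This point is 61 mm from the box's centre (x = -61).
- lid (a joint): Hinge angle of the clear domed lid, rad: 0 shut, grows as it opens, stop at 2.3. Lid 114 x 90 mm, 42 mm high inside-open dome, walls 4 mm, 0.1 kg; it rests on the box's rim, falls shut if let go below about 1 rad and falls open by itself beyond about 1.3 rad.
- lid_tab (a point): Middle of the outer edge of the blue lid tab, on its underside (tab 34 mm wide in y, 4 mm thick, sticks out 14 mm from the lid's front wall; 128 mm from the hinge line). Turns with the lid.
- lid_hinge (a point): Middle of the hinge line (along the box's y) on the far rim of the box, 57 mm from its centre, 40 mm above its underside. Axes as the box.
- spatula: Spatula lying flat on its rest, blade to its +x, 0.04 kg: orange handle 12 x 12 mm from x = -76 to +14 mm, steel blade 16 mm wide and 2.6 mm thick from x = +14 to +76 mm at mid-height of the handle. Origin on the underside of the handle; x = 0, just behind the blade, is the place to grip it.
- spatula_tip (a point): Middle of the blade's end, at mid-thickness: x = +76, z = +6 mm in the spatula's frame.
- rest: Grey rest for the spatula, fixed, flat block 150 (x) x 50 (y) x 24 mm high; origin at the centre of its underside. The spatula starts along its x on top.
- stand: Sloping aluminium stand, fixed, 140 mm along its y, 44 mm across, about 50 mm high, holding the two specimen blocks in nests at y = -38 and +38 mm; origin at the centre of its foot. Its upper face slopes 20 degrees, facing up and towards the robot (own -x).
- red_block: Specimen block with red top: white block 18 (x) x 24 (y) x 36 mm (z), upper 14 mm red, a 10 mm pinned insect (look only) on top. Origin at the centre of its underside, z out of its top. Stands 14 mm deep in either nest of the stand (1 mm room all round), leaning about 25 degrees, top towards the robot; its upper 22 mm stick out, its +y and -y faces free for the fingers.
- yellow_block: Specimen block with yellow top: white block 18 (x) x 24 (y) x 36 mm (z), upper 14 mm yellow, a 10 mm pinned insect (look only) on top. Origin at the centre of its underside, z out of its top. Stands 14 mm deep in either nest of the stand (1 mm room all round), leaning about 25 degrees, top towards the robot; its upper 22 mm stick out, its +y and -y faces free for the fingers.
- vial_bottle: Bystander: amber bottle, 44 mm across, 85 mm tall; origin at the centre of its base.
- dish: Bystander: glass dish, 90 mm across, 16 mm high; origin at the centre of its base.
- jar: Bystander: white jar with blue cap, 52 mm across, 60 mm tall; origin at the centre of its base.
- brush: Bystander: brush 160 mm long lying on the bench, along its own x.
- foam_cube: Bystander: white 22 mm cube; origin at the centre of its base.

How it is judged:
On the way, in this order (a step that is already met when the one before it is completed fails the run):
1. the spatula is lifting the lid off the rim (value of joint lid between 0.12 and 0.8 rad and contact force between spatula and box above 0.1 N), for 0.1 s.
2. the lid is fully open (value of joint lid above 2 rad), for 0.2 s.
At the end, for the whole second after the job is handed in: Lid open beyond 2.0 rad; red block at rest in the middle pocket, yellow in the one nearest the tab: underside under 29 mm above the box's base, within 8 mm (x) and 4.5 mm (y) of nominal, within 0.12 rad of upright; spatula at rest on its rest, within 50 mm along, 24 mm across (value of joint lid above 2 rad and x of red_block in the frame of box between -0.008 and 0.008 m and y of red_block in the frame of box between -0.0045 and 0.0045 m and z of red_block in the frame of box between 0.021 and 0.029 m and angle between each of red_block, yellow_block's own z axis and vertical below 0.12 rad and linear speed of each of red_block, yellow_block, spatula below 0.02 m/s and x of yellow_block in the frame of box between -0.036 and -0.02 m and y of yellow_block in the frame of box between -0.0045 and 0.0045 m and z of yellow_block in the frame of box between 0.021 and 0.029 m and x of spatula in the frame of rest between -0.05 and 0.05 m and y of spatula in the frame of rest between -0.024 and 0.024 m and z of spatula in the frame of rest between 0.018 and 0.04 m); the robot touches nothing.
It fails at once if the fingers touch the box or its lid before the lid is open (value of joint lid below 1.2 rad and contact force between the fingers and box above 1 N).
It fails at once if a specimen block is tipped over (angle between any of red_block, yellow_block's own z axis and vertical above 1.2 rad).
It fails at once if the bottle, dish, jar, brush or cube is moved more than 20 mm (distance of any of vial_bottle, dish, jar, brush, foam_cube from where it was at the start of the episode above 0.02 m).
It also fails if it takes over 72 s, if anything falls off the work surface, if the arm or the gripper's body presses on something with over 40 N, if the wrist force passes 120 N, or if a joint passes its speed limit or range.

ROBOT

A 6-joint arm with a two-finger parallel gripper is mounted at the origin on the work surface. World frame = base frame: x ahead of the robot, y to its left, z up, the work surface at z = 0. Lengths are in m, angles in rad, forces in N, time in s.
With the tool pointing down it reaches from about 0.35 to 0.775 m from the base axis. Payload 5.5 kg.
Tool frame: the origin (TCP) lies midway between the tips of the shut fingers; the grasp point (between the pads) lies 19 mm behind it; z points along the fingers, y is the line along which they close (so a half turn about z gives the same grasp; the last joint's range is limited). The gripper opens to 85 mm and grips with 20 to 120 N. Pads are 22 mm wide; open, the fingers measure 114 mm over their backs; the gripper's body (76 mm by 85 mm) begins 54 mm behind the grasp point. The pads swing forward as they close: fully open they stand 13 mm farther back than shut.
Start: joints at [-1.3, 0.313, 0.046, 1.304, 0, 1.431], TCP at [0.23, -0.527, 0.231] pointing down, gripper open.
Joint ranges: [-2.76, 2.76], [-0.86, 1.69], [-1.03, 1.26], [-2.2, 2.34], [-1.47, 1.5], [-3.14, 3.14]. Speed limits (rad/s): [2.57, 2.57, 3.14, 3.14, 3.14, 3.14].

INTERFACE

Orientations are given as a unit quaternion [w, x, y, z].
In Python, from workcell import get_state, read_camera, camera_info, hand_in, recognise gives the robot as it stands.
- The arm moves only by the tool arm_command, never from a script. Its argument "moves" is one flat list of numbers, 7 for each row, row after row: the opening, from -1 (shut) to 1 (fully open), then the shift along the tool's x, y, z in mm, then the turn, a rotation vector about the tool's x, y, z in rad. A call has 1 to 8 rows; each row shifts and turns the commanded pose from where the row before left it, along the tool's axes as they then stand; what a row does not reach is not made up. A row lasts 1/8 s, in which the tool goes at most 62.5 mm and 10.7 degrees, less where a joint would pass 70% of its speed; a pose out of reach is approached as far as the arm can. A call with a gripper value outside its range is refused whole. The fingers move at their own pace and stop on an object; "newtons" is the grip in N (left out, the last holds). Time passes only in rows, so rows that do not move let the fingers close. It gives the time, the measured TCP pose, the force, the opening and the grip force at its end, in the units of the state.
- get_state(): the state, without advancing time (a new reading comes with each control period).
- read_camera(name): name is "side" or "top" or "wrist"; returns (picture, depth): 420x560x3 uint8, blue, green, red; 420x560 float32, m along the optical axis (not along the pixel's ray), 0 where there is no reading.
- camera_info(name): a dict with "fovy" (degrees; the focal length in pixels is half the picture's height over the tangent of half this angle, whatever the lens; pixels are square), "cx", "cy" (the principal point, pixels), "k1" (the pictures are not rectified: a ray, as slopes to the right and down, at radius r is drawn at 1 + k1 r^2 times it, then the intrinsics apply), "eye" and "orientation" of the camera in the world; the wrist camera has in their place "tool_from_camera" (4x4, takes a point from camera to tool coordinates, whose origin is the TCP and whose axes are the flange's). Camera axes: x right, y down, z forward; pixel columns grow to the right and rows downward; lengths in m; the calibration is good to about 2 mm. A picture is of the moment at which its call begins: read the wrist's pose just before it. camera_info takes no time and is no camera call.
- hand_in(): hands the job in; it is judged then, once.
Trained networks look in the newest picture that a camera, given by its name, has taken for a name from the list of things; names that differ only in an ending like _2 or _b are one class to them, and where a whole thing is asked for, a point or a joint stands for the part that bears it (a point fixed in the world has none). Each returns a list of dicts, best first, with "confidence" (0 to 1); they miss things now and then, are a little off and sometimes report something else, mostly with a low value. They report only what shows in the picture. A call takes as long as a camera call.
- recognise(camera, label): "point" ([column, row] in pixels, amid what is visible of it).
The state is a dict: "clock": time; "joint_pos": joint angles; "qvel": joint speeds; "tau": joint torques, N m; "tcp_pos": TCP position; "orientation": TCP orientation; "wrist_force": force on the tool from outside, world axes, zero at the start; "ft_torque": the same for the moment, N m; "finger_gap": finger opening in m; "grip_force": force on a finger pad.
Only numpy, scipy, OpenCV 4.12 (cv2) and the standard library are available. Lean on these libraries where they do the work, as an engineer would, in place of code of your own. Each camera call takes 0.05 s, during which the arm holds its last target. There are 200 camera calls.

## Working session

There is one attempt and no reset: what is moved stays moved. The work goes in short steps, Python scripts to look and compute and a tool call to move; the robot and the scene stay as the last step left them, time stands still between calls to the robot, and variables do not carry over. Pictures are saved under pics/ and viewed, at most 10 in all, crops included, and the job is handed in when it is done.

Besides the shell and the picture viewer there is one more tool, called after "Request:" in YAML: its name, and indented under it one key for each argument. arm_command: Moves the arm, as the interface text tells. Its arguments: {"type":"object","properties":{"moves":{"type":"array"},"newtons":{"type":"number"}},"required":["moves"]}

```bash
mkdir -p pics; ls
cat > h.py <<'E'
import numpy as np, cv2, json
from scipy.spatial.transform import Rotation as R
from workcell import *
def q2R(q): return R.from_quat([q[1],q[2],q[3],q[0]]).as_matrix()
def cam(name):
    i=camera_info(name); f=210/np.tan(np.radians(i["fovy"])/2)
    if name=="wrist":
        s=get_state(); T=np.array(i["tool_from_camera"]); Rt=q2R(s["orientation"])
        Rw=Rt@T[:3,:3]; e=np.array(s["tcp_pos"])+Rt@T[:3,3]
    else:
        e=np.array(i["eye"]); Rw=q2R(i["orientation"]) if np.size(i["orientation"])==4 else np.array(i["orientation"])
    return dict(f=f,cx=i["cx"],cy=i["cy"],k=i["k1"],e=e,R=Rw)
def rays(c,uv):
    uv=np.asarray(uv,float); d=np.stack([(uv[...,0]-c["cx"])/c["f"],(uv[...,1]-c["cy"])/c["f"]],-1)
    s=d.copy()
    for _ in range(8): s=d/(1+c["k"]*(s**2).sum(-1,keepdims=True))
    return np.concatenate([s,np.ones(s.shape[:-1]+(1,))],-1)
def cloud(c,dep):
    v,u=np.mgrid[:dep.shape[0],:dep.shape[1]]
    P=rays(c,np.stack([u,v],-1))*dep[...,None]
    P=P@c["R"].T+c["e"]; P[dep<=0]=np.nan; return P
def onplane(c,uv,z):
    d=rays(c,uv)@c["R"].T; return c["e"]+d*((z-c["e"][2])/d[...,2])[...,None]
def proj(c,P):
    p=(np.asarray(P)-c["e"])@c["R"]; s=p[...,:2]/p[...,2:]
    s=s*(1+c["k"]*(s**2).sum(-1,keepdims=True)); return s*c["f"]+[c["cx"],c["cy"]]
def shot(name):
    c=cam(name); im,d=read_camera(name); return c,im,d,cloud(c,d)
E
python3 - <<'E'
from h import *
for n in("top","side"):
    c,im,d,P=shot(n); cv2.imwrite(f"pics/{n}0.png",im); np.savez(f"{n}0.npz",im=im,d=d,P=P)
    print(n,c["e"],c["R"].round(2).tolist(),c["f"])
    for l in["box","lid_tab","spatula","rest","stand","red_block","yellow_block","lid_hinge"]:
        for r in recognise(n,l)[:2]:
            u,v=np.round(r["point"]).astype(int); print(l,round(r["confidence"],2),u,v,P[v,u].round(3))
print(get_state())
E
```

```text
pics
top [0.40010265 0.02117049 1.32057653] [[0.0, -0.99, 0.14], [-1.0, -0.0, -0.01], [0.01, -0.14, -0.99]] 536.1551207919663
box 0.94 277 185 [0.623 0.01  0.082]
lid_tab 0.82 274 182 [0.63  0.017 0.083]
lid_tab 0.66 160 209 [0.571 0.293 0.038]
spatula 0.58 400 244 [ 0.487 -0.287  0.04 ]
rest 0.69 408 246 [ 0.484 -0.311  0.023]
rest 0.17 402 244 [ 0.487 -0.291  0.041]
stand 0.84 160 210 [0.568 0.292 0.04 ]
stand 0.62 106 227 [0.53  0.433 0.006]
lid_hinge 0.75 279 191 [0.608 0.006 0.083]
side [0.36806052 0.99170466 0.61583431] [[-0.98, -0.07, 0.16], [-0.17, 0.48, -0.86], [-0.01, -0.87, -0.49]] 438.41287228548134
box 0.9 248 216 [0.621 0.06  0.073]
box 0.35 242 272 [0.583 0.269 0.058]
lid_tab 0.68 249 210 [0.621 0.046 0.083]
spatula 0.74 318 178 [ 0.477 -0.29   0.03 ]
rest 0.95 312 180 [ 0.495 -0.28   0.026]
rest 0.61 243 272 [0.58  0.273 0.061]
stand 0.78 235 283 [0.593 0.293 0.046]
red_block 0.53 254 292 [0.542 0.335 0.062]
red_block 0.48 317 316 [0.417 0.339 0.023]
yellow_block 0.68 243 274 [0.581 0.272 0.055]
lid_hinge 0.74 254 218 [0.606 0.058 0.068]
{'clock': 0.9, 'joint_pos': array([-1.29957872e+00,  3.13168754e-01,  4.60914473e-02,  1.30360885e+00,
       -9.56416347e-06,  1.43120648e+00]), 'qvel': array([ 5.53801384e-05, -1.53056140e-03,  2.37847887e-04,  5.51899634e-05,
       -4.29703338e-04,  2.62695235e-04]), 'tau': array([ 7.20633068e-06, -4.80446112e+01,  2.98815787e+01,  2.88686340e-05,
       -3.11393433e-05, -1.21466596e-05]), 'tcp_pos': array([ 0.22962871, -0.52719337,  0.23133747]), 'orientation': array([ 5.52786752e-05,  9.78978718e-01,  2.03962416e-01, -1.14909099e-06]), 'wrist_force': array([ 0.12780888, -0.38394831,  0.485881  ]), 'ft_torque': array([ 0.07321322, -0.03336265, -0.00677392]), 'grip_force': 0.0, 'finger_gap': 0.08526089925665528}
```

View pictures.

View pics/top0.png

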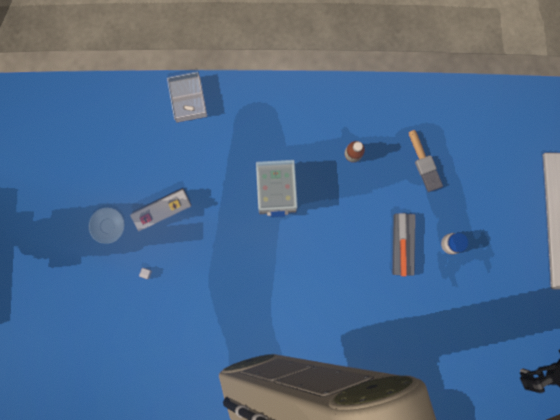

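View pics/side0.png

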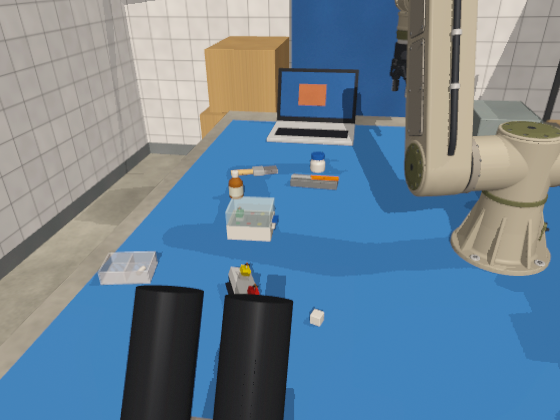

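Run:
```python
from h import *
t=np.load("top0.npz");P=t["P"];im=t["im"]
def fit(cen,rad,z0,z1,name,extra=None):
    m=(np.hypot(P[...,0]-cen[0],P[...,1]-cen[1])<rad)&(P[...,2]>z0)&(P[...,2]<z1)
    if extra is not None:m&=extra
    q=P[m]; r=cv2.minAreaRect((q[:,:2]*1000).astype(np.float32)); print(name,m.sum(),np.round(r[0],1),np.round(r[1],1),round(r[2],1),"zmed",np.median(q[:,2]).round(4), "mean",q[:,:2].mean(0).round(4))
    return q
hsv=cv2.cvtColor(im,cv2.COLOR_BGR2HSV);H,S,V=cv2.split(hsv)
fit((.615,.01),.11,.074,.1,"lidtop")
fit((.615,.01),.11,.02,.1,"boxall")
fit((.487,-.295),.11,.012,.06,"rest")
org=(H<14)&(S>150)&(V>120)
q=fit((.487,-.295),.12,.02,.06,"handle",org)
q=fit((.487,-.295),.12,.0355,.06,"handle z")
q=fit((.487,-.295),.12,.0295,.0345,"blade z?")
fit((.57,.293),.09,.02,.12,"stand")
fit((.57,.293),.09,.055,.12,"blocks")
red=((H<8)|(H>172))&(S>110); yel=(H>20)&(H<34)&(S>130)
fit((.57,.293),.09,.03,.15,"red",red); fit((.57,.293),.09,.03,.15,"yel",yel)
for p in [(277,213),(404,222),(404,272)]: print(p,P[p[1],p[0]].round(4))
b=(np.hypot(P[...,0]-.62,P[...,1]-.01)<.12)
for z0 in np.arange(.0,.09,.01): print(round(z0,2),(b&(P[...,2]>=z0)&(P[...,2]<z0+.01)).sum(),end="; ")
big=lambda a,b,c,d:cv2.resize(im[b:d,a:c],None,fx=5,fy=5,interpolation=cv2.INTER_CUBIC)
cv2.imwrite("pics/c1.png",np.hstack([big(250,150,305,225),big(380,200,430,275),]))
```

```text
lidtop 1854 [625.  13.] [115.6  89.9] 3.4 zmed 0.083 mean [0.6239 0.013 ]
boxall 2043 [618.1  12.5] [129.2  89.9] 3.4 zmed 0.0827 mean [0.6184 0.0127]
rest 1376 [ 486. -340.] [129.  151.8] 86.5 zmed 0.0264 mean [ 0.4877 -0.306 ]
handle 155 [ 456.5 -294.3] [11.9 82.2] 89.1 zmed 0.037 mean [ 0.4556 -0.2939]
handle z 218 [ 488.6 -349.9] [147.8 128.3] 1.8 zmed 0.0383 mean [ 0.4755 -0.3328]
blade z? 210 [ 483.6 -345.8] [135.6 151. ] 84.6 zmed 0.032 mean [ 0.5017 -0.3098]
stand 1118 [571.2 294. ] [ 50.6 139.6] 26.6 zmed 0.0417 mean [0.5687 0.2924]
blocks 161 [562.6 288.3] [ 19.9 101. ] 26.6 zmed 0.0616 mean [0.5624 0.2874]
red 0 [0. 0.] [0. 0.] 0.0 zmed nan mean [nan nan]
yel 11 [583.7 255.9] [ 7.5 16.6] 2.0 zmed 0.0596 mean [0.5837 0.2521]
(277, 213) [0.5613 0.0098 0.0439]
(404, 222) [ 0.5414 -0.2997  0.0338]
(404, 272) [ 0.4202 -0.296   0.0354]
0.0 3913; 0.01 19; 0.02 10; 0.03 32; 0.04 95; 0.05 21; 0.06 23; 0.07 209; 0.08 1646;
  return _methods._mean(a, axis=axis, dtype=dtype,
  ret = ret.dtype.type(ret / rcount)
<stdin>:6: RuntimeWarning: Mean of empty slice.
  ret = um.true_divide(
```

View pics/c1.png

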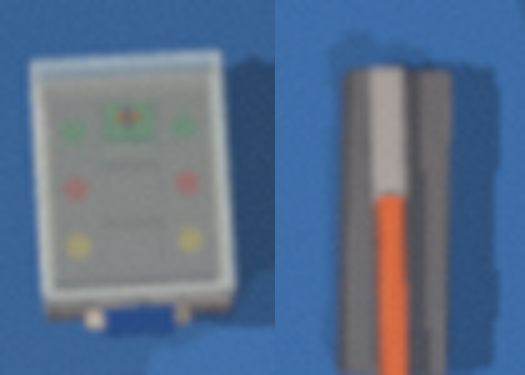

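Request:
arm_command:
  moves: [1,0,0,0,0,0,0.142,1,0,0,0,0,0,0.142,1,0,0,0,0,0,0.142,1,35,-32,9,0,0,0,1,35,-32,9,0,0,0,1,35,-32,9,0,0,0,1,35,-32,9,0,0,0,1,35,-32,9,0,0,0]

```text
clock: 1.9
tcp_pos: [0.4081, -0.3689, 0.1862]
orientation: [0.0, 1.0, -0.008, 0.0]
wrist_force: [0.4, -0.1, 0.9]
finger_gap: 0.0852
grip_force: 0.0
```

Request:
arm_command:
  moves: [1,30,-28,6,0,0,0,1,26,-22,6,0,0,0,1,0,0,0,0,0,0]

```text
clock: 2.28
tcp_pos: [0.465, -0.3189, 0.1738]
orientation: [-0.0, 1.0, -0.006, -0.0]
wrist_force: [-0.5, 0.2, -0.1]
finger_gap: 0.0855
grip_force: 0.0
```

Run:
```python
from h import *
s=get_state();print(s["tcp_pos"],s["orientation"],s["clock"])
c,im,d,P=shot("wrist");print(c["e"],c["R"].round(2).tolist());cv2.imwrite("pics/w1.png",im);np.savez("w1.npz",im=im,d=d,P=P)
hsv=cv2.cvtColor(im,cv2.COLOR_BGR2HSV);H,S,V=cv2.split(hsv)
m=(H<14)&(S>150)&(V>100);q=P[m];print(m.sum(),cv2.minAreaRect((q[:,:2]*1000).astype(np.float32)),np.nanpercentile(q[:,2],[10,50,90]))
```

```text
[ 0.46503045 -0.31888286  0.17375492] [-3.53230170e-04  9.99983679e-01 -5.69695711e-03 -2.48781257e-04] 2.275
[ 0.54806586 -0.32063078  0.31688124] [[-0.01, -0.95, -0.33], [-1.0, 0.01, 0.0], [-0.0, 0.33, -0.95]]
1436 ((nan, nan), (0.0, 0.0), 0.0) [0.03550031 0.03645002 0.03741159]
```

View pics/w1.png

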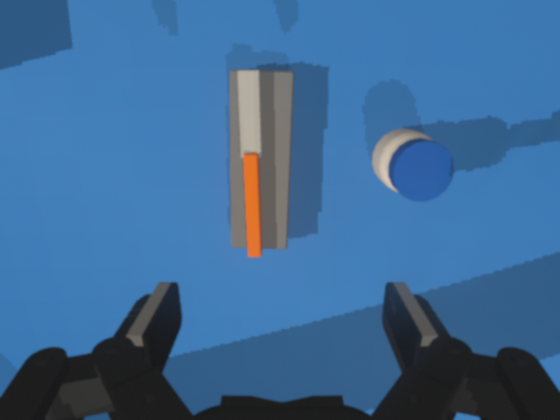

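Run:
```python
from h import *
t=np.load("w1.npz");P=t["P"];im=t["im"];c=cam("wrist")
H,S,V=cv2.split(cv2.cvtColor(im,cv2.COLOR_BGR2HSV))
def f(m,n):
    q=P[m];q=q[~np.isnan(q[:,0])];a=(q[:,:2]*1000).astype(np.float32)
    k=cv2.minAreaRect(a);v=cv2.fitLine(a,cv2.DIST_L2,0,.01,.01).ravel();print(n,len(q),np.round(k[0],1),np.round(k[1],1),round(k[2],1),np.median(q[:,2]).round(4),"mean",a.mean(0),"lineang",np.degrees(np.arctan2(v[1],v[0])).round(2))
m=(H<14)&(S>150)&(V>100);m[:,:200]=0;m[270:]=0
f(m,"handle")
r=np.zeros_like(m);r[60:265,220:300]=1;
f(r&(S<90)&(P[...,2]>.028)&(P[...,2]<.036),"blade");f(r&(S<120)&(P[...,2]>.015),"rest all");f(r&(S<120)&(P[...,2]>.02)&(P[...,2]<.0275),"rest top")
# pixel corners at known z
print("handle end",onplane(c,[[247,257],[261,256]],.036),"handle front",onplane(c,[[244,153],[259,153]],.036),"tip",onplane(c,[[237,70],[259,70]],.031))
print("rest corners",onplane(c,[[230,71],[293,72],[231,247],[288,248]],.024)); print("bench",np.nanmedian(P[200:260,300:340,2]))
```

```text
handle 1428 [ 455.3 -295.2] [11.8 87.3] 90.0 0.0365 mean [ 457.64386 -295.42886] lineang 0.03
blade 1762 [ 486.2 -295.1] [151.   16.3] 0.1 0.0318 mean [ 530.23114 -295.2589 ] lineang 0.17
rest all 9367 [ 486.3 -301.5] [ 50.5 152.2] 87.4 0.0248 mean [ 498.2273  -303.38214] lineang -1.55
rest top 7565 [ 487.4 -301.6] [ 50.5 150. ] 87.4 0.0245 mean [ 491.01526 -305.3003 ] lineang -4.56
handle end [[ 0.40890162 -0.29003269  0.036     ]
 [ 0.40971987 -0.30215875  0.036     ]] handle front [[ 0.49887977 -0.29168196  0.036     ]
 [ 0.49869055 -0.30342887  0.036     ]] tip [[ 0.56094617 -0.28851833  0.031     ]
 [ 0.56060709 -0.3050166   0.031     ]]
rest corners [[ 0.5606704  -0.28228011  0.024     ]
 [ 0.55907815 -0.33066614  0.024     ]
 [ 0.41302688 -0.27484753  0.024     ]
 [ 0.41143062 -0.32563781  0.024     ]]
bench 0.0014565268984692015
```

Request:
arm_command:
  moves: [0,20,-23,30,0,0,0,0,0,0,50,0,0,0,0,0,0,45,0,0,0,0,0,0,20,0,0,0,0,0,0,0,0,0,0]

```text
clock: 2.95
tcp_pos: [0.4822, -0.298, 0.0278]
orientation: [-0.001, 1.0, -0.008, -0.002]
wrist_force: [-0.0, -0.8, 1.3]
finger_gap: 0.0428
grip_force: 0.0
```

Request:
arm_command:
  moves: [0,3,-2,0,0,0,0,-1,0,0,0,0,0,0,-1,0,0,0,0,0,0,-1,0,0,0,0,0,0,-1,0,0,0,0,0,0,-1,0,0,0,0,0,0]
  newtons: 70

```text
clock: 3.7
tcp_pos: [0.488, -0.2968, 0.0309]
orientation: [0.001, 1.0, -0.008, 0.001]
wrist_force: [-0.9, -0.3, 6.3]
finger_gap: 0.0092
grip_force: 68.8
```

Request:
arm_command:
  moves: [-1,0,0,-15,0,0,0,-1,0,0,-40,0,0,0,-1,0,0,-45,0,0,0,-1,0,0,0,0,0,0]

```text
clock: 4.2
tcp_pos: [0.4896, -0.298, 0.1344]
orientation: [0.003, 1.0, -0.008, 0.003]
wrist_force: [1.2, 0.4, 0.2]
finger_gap: 0.0091
grip_force: 68.8
```

Run:
```python
from h import *
s=get_state();print(s["tcp_pos"],s["orientation"],s["clock"],s["finger_gap"])
c,im,d,P=shot("wrist");cv2.imwrite("pics/w2.png",im);np.savez("w2.npz",im=im,d=d,P=P)
```

```text
[ 0.48958532 -0.29799991  0.13443554] [ 0.00278248  0.99996211 -0.00752119  0.0033865 ] 4.2 0.009137694160832856
```

View pics/w2.png

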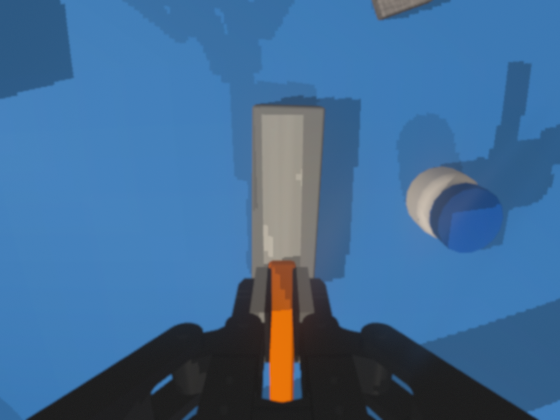

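```bash
cat >> h.py <<'E'
def tcp():
    s=get_state();return np.array(s["tcp_pos"]),q2R(s["orientation"]),s["clock"]
E
python3 - <<'E'
from h import *
p,Rt,_=tcp();t=np.load("w2.npz");P=t["P"];im=t["im"]
L=(P-p)@Rt*1000
m=np.zeros(P.shape[:2],bool);m[80:420,255:310]=1
H,S,V=cv2.split(cv2.cvtColor(im,cv2.COLOR_BGR2HSV))
b=m&(S<110)&(P[...,2]>.1)&(L[...,0]>18);q=L[b];print(len(q),q.min(0),q.max(0))
for x0 in range(15,90,8):
    w=q[(q[:,0]>=x0)&(q[:,0]<x0+8)]
    if len(w):print(x0,len(w),np.percentile(w[:,1],[2,98]).round(1),np.median(w[:,2]).round(2))
o=m&(H<14)&(S>150);q=L[o];q=q[(q[:,2]<20)&(q[:,2]>-50)];print("handle",np.percentile(q,[2,98],axis=0).round(1),np.median(q,axis=0))
k=np.polyfit(q[:,0],q[:,2],1);print("hz",k, np.polyfit(q[:,0],q[:,1],1))
E
```

```text
5321 [18.00055449 -6.38862126 -6.03601273] [74.59130489  9.8381212  -0.62932063]
15 400 [-5.9  9.5] -3.37
23 660 [-6.2  9.4] -3.37
31 699 [-6.1  9.3] -3.33
39 732 [-5.9  9.5] -3.38
47 758 [-5.9  9.4] -3.4
55 817 [-6.1  9.4] -3.39
63 846 [-6.   9.5] -3.37
71 409 [-5.9  9.5] -3.39
handle [[-60.6  -4.  -37.6]
 [ 12.5   6.8  -5.8]] [-1.09447983  1.779805   -7.94544375]
hz [ 6.83583229e-03 -9.45560357e+00] [-0.02012825  1.52429517]
```

Request:
arm_command:
  moves: [-1,-4,-51,0,0,0,-0.02,-1,-4,-51,0,0,0,-0.02,-1,-4,-51,0,0,0,-0.02,-1,-4,-51,0,0,0,-0.015,-1,0,-51,0,0,0,0,-1,0,-40,0,0,0,0,-1,0,0,0,0,0,0,-1,0,0,0,0,0,0]

```text
clock: 5.25
tcp_pos: [0.4623, -0.0017, 0.1287]
orientation: [0.0, 1.0, 0.03, -0.0]
wrist_force: [0.3, -0.7, -0.1]
finger_gap: 0.009
grip_force: 68.9
```

Run:
```python
from h import *
p,Rt,t=tcp();print(p,R.from_matrix(Rt).as_quat(),np.degrees(np.arctan2(Rt[1,0],Rt[0,0])),t)
c,im,d,P=shot("wrist");cv2.imwrite("pics/w3.png",im);np.savez("w3.npz",im=im,d=d,P=P)
H,S,V=cv2.split(cv2.cvtColor(im,cv2.COLOR_BGR2HSV))
def f(m,n):
    q=P[m];q=q[~np.isnan(q[:,0])]
    if len(q)<5:return print(n,len(q))
    a=(q[:,:2]*1000).astype(np.float32);k=cv2.minAreaRect(a);print(n,len(q),np.round(k[0],1),np.round(k[1],1),round(k[2],1),np.median(q[:,2]).round(4))
near=(P[...,0]>.5)&(abs(P[...,1])<.09)
f(near&(P[...,2]>.076)&(P[...,2]<.1),"lidtop")
f(near&(P[...,2]>.039)&(P[...,2]<.049)&(P[...,0]<.59),"tab z")
f(near&(H>105)&(H<125)&(S>150)&(P[...,2]>.02)&(P[...,2]<.06),"tab blue")
f(near&(P[...,2]>.028)&(P[...,2]<.037)&(P[...,0]<.59),"ledge z")
```

```text
[ 0.46234483 -0.00173681  0.12874628] [ 9.99545489e-01  3.01420707e-02 -4.96754102e-04  1.57795896e-04] 3.4545423825598527 5.25
lidtop 8755 [575.8   9.7] [21.8 90.6] 3.3 0.0825
tab z 1613 [558.4   8.6] [14.4 89.2] 3.4 0.0446
tab blue 1310 [557.8   8.5] [13.2 33.5] 3.3 0.0446
ledge z 389 [561.3   8.7] [ 8.6 90.1] 3.3 0.0335
```

View pics/w3.png

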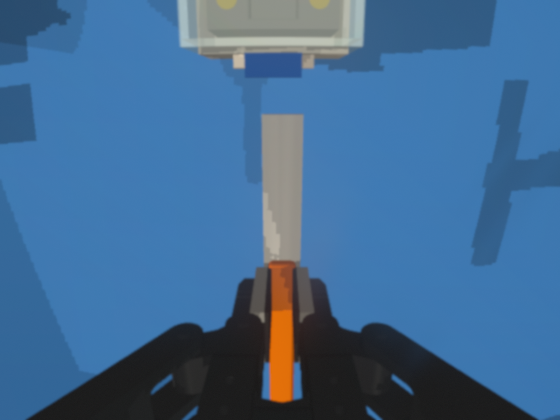

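Request:
arm_command:
  moves: [-1,0,-6.5,30,0,0,0,-1,0,0,40,0,0,0,-1,0,0,23,0,0,0,-1,0,0,0,0,0,0,-1,0,0,0,0,0,0]

```text
clock: 5.92
tcp_pos: [0.4631, 0.004, 0.037]
orientation: [0.0, 1.0, 0.029, 0.0]
wrist_force: [1.4, -0.8, 0.2]
finger_gap: 0.0089
grip_force: 68.9
```

Run:
```python
from h import *
p,Rt,t=tcp();print(p,np.degrees(R.from_matrix(Rt).as_rotvec()),np.degrees(np.arctan2(Rt[1,0],Rt[0,0])),t)
c,im,d,P=shot("wrist")
H,S,V=cv2.split(cv2.cvtColor(im,cv2.COLOR_BGR2HSV))
L=(P-p)@Rt*1000
b=(S<110)&(abs(L[...,1])<14)&(L[...,0]>20)&(L[...,0]<82)&(abs(L[...,2]+3)<4);q=P[b];print("blade",len(q),np.median(q[:,2]),(p+Rt@[.0746,.0017,-.0021]),"tipx",np.percentile(L[b][:,0],99),L[b][:,1].mean())
near=(P[...,0]>.5)&(abs(P[...,1])<.09)
m=near&(H>105)&(H<125)&(S>150)&(P[...,2]>.035)&(P[...,2]<.06);q=L[m];print("tab",len(q),np.median(P[m][:,2]),np.percentile(q,[2,50,98],axis=0).round(1))
m=near&(P[...,2]>.028)&(P[...,2]<.0365)&(L[...,0]>85);q=L[m];print("ledge",len(q),np.median(P[m][:,2]),np.percentile(q,[2,50,98],axis=0).round(1))
cv2.imwrite("pics/w4.png",im)
```

```text
[0.46305629 0.00403432 0.03695701] [1.79905075e+02 5.25064196e+00 7.30484071e-02] 3.343484980640978 5.925
blade 5058 0.03788184281216851 [0.53762671 0.00668863 0.03911743] tipx 73.03650389213895 0.7327382929283661
tab 3820 0.04457196268569728 [[ 88.6 -15.   -9. ]
 [ 95.2   1.2  -7.5]
 [101.6  17.   -6.1]]
ledge 1131 0.033438860037989376 [[ 94.5 -40.9   1.1]
 [100.1 -17.6   3.6]
 [102.6  42.9   8.4]]
```

Run:
```python
from h import *
p,Rt,t=tcp();c,im,d,P=shot("wrist");L=(P-p)@Rt*1000
H,S,V=cv2.split(cv2.cvtColor(im,cv2.COLOR_BGR2HSV))
b=(S<110)&(abs(L[...,1])<14)&(L[...,0]>15)&(L[...,0]<82)&(abs(L[...,2]+3)<9);q=L[b]
for x0 in range(15,82,8):
    w=q[(q[:,0]>=x0)&(q[:,0]<x0+8)]
    if len(w):print(x0,len(w),np.percentile(w[:,1],[2,98]).round(1),np.percentile(w[:,2],[5,50,95]).round(2))
print(p,q[:,0].max())
```

```text
15 632 [-7.   8.5] [-1.92 -0.95  0.01]
23 671 [-7.2  8.4] [-1.92 -0.96 -0.01]
31 702 [-7.   8.3] [-1.9  -0.94  0.04]
39 732 [-6.9  8.5] [-1.88 -0.94 -0.02]
47 778 [-7.2  8.4] [-1.92 -0.9   0.06]
55 813 [-7.1  8.7] [-1.92 -0.89  0.08]
63 844 [-6.9  8.5] [-1.92 -0.88  0.23]
71 286 [-6.9  8.4] [-1.74 -0.73  0.68]
[0.46343471 0.0041367  0.0373092 ] 73.40580784169795
```

Request:
arm_command:
  moves: [-1,8,0,0,0,0,0,-1,8,0,0,0,0,0,-1,8,0,0,0,0,0,-1,0,0,0,0,0,0]

```text
clock: 6.52
tcp_pos: [0.4873, 0.0064, 0.0364]
orientation: [0.0, 1.0, 0.03, 0.0]
wrist_force: [-1.4, 0.5, -0.5]
finger_gap: 0.0088
grip_force: 68.9
```

Run:
```python
from h import *
p,Rt,t=tcp();c,im,d,P=shot("wrist");L=(P-p)@Rt*1000
H,S,V=cv2.split(cv2.cvtColor(im,cv2.COLOR_BGR2HSV))
m=(P[...,0]>.5)&(H>105)&(H<125)&(S>150)&(P[...,2]>.036)&(P[...,2]<.06);q=L[m];print("tab",np.percentile(q,[2,50,98],axis=0).round(1),np.median(P[m][:,2]))
b=(S<110)&(abs(L[...,1])<12)&(L[...,0]>15)&(L[...,0]<65)&(abs(L[...,2]+3)<9);print("blade",np.median(L[b],axis=0),np.median(P[b][:,2]))
print(p,get_state()["wrist_force"]);cv2.imwrite("pics/w5.png",im)
```

```text
tab [[ 64.7 -14.   -9.4]
 [ 69.9   2.2  -8.2]
 [ 75.3  18.   -6.9]] 0.04458464109711541
blade [40.98733388  0.80234506 -0.91890829] 0.03731424351897822
[0.4873283  0.00636496 0.03636333] [ 0.34526665 -0.71409417 -0.94928871]
```

View pics/w5.png

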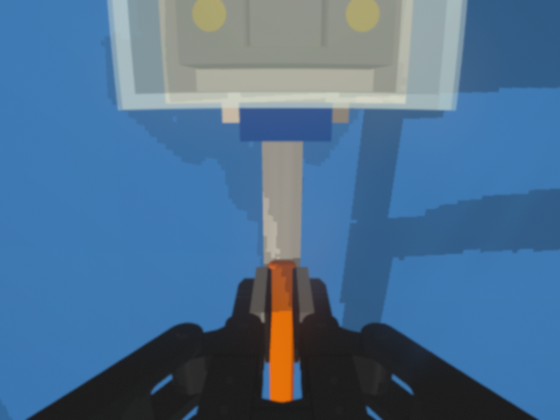

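Request:
arm_command:
  moves: [-1,0,0,-4,0,0,0,-1,0.4,0,-10.3,0,0,0,-1,1.4,0,-10.2,0,0,0,-1,2.2,0,-10.1,0,0,0,-1,3.1,0,-9.8,0,0,0,-1,3.9,0,-9.5,0,0,0,-1,4.8,0,-9.1,0,0,0,-1,0,0,0,0,0,0]

```text
clock: 7.58
tcp_pos: [0.5034, 0.0071, 0.1002]
orientation: [0.0, 1.0, 0.03, 0.001]
wrist_force: [0.4, 0.0, -0.5]
finger_gap: 0.0093
grip_force: 68.8
```

Run:
```python
from h import *
p,Rt,t=tcp();c,im,d,P=shot("wrist");L=(P-p)@Rt*1000
H,S,V=cv2.split(cv2.cvtColor(im,cv2.COLOR_BGR2HSV))
m=(P[...,0]>.5)&(H>105)&(H<125)&(S>150)&(P[...,2]>.06)&(L[...,0]<110);q=L[m];print("tab",len(q),np.percentile(q,[2,50,98],axis=0).round(1))
b=(S<110)&(abs(L[...,1])<12)&(L[...,0]>15)&(L[...,0]<55)&(abs(L[...,2]+3)<15)
if b.sum()>20: print("blade",np.median(L[b],axis=0),np.polyfit(L[b][:,0],L[b][:,2],1))
print(p,get_state()["wrist_force"]);cv2.imwrite("pics/w6.png",im)
```

```text
tab 2956 [[ 67.4 -14.   -9.1]
 [ 73.1   1.9  -5.4]
 [ 79.   17.6  -1.5]]
blade [36.29957822  0.80236061 -0.87937691] [ 0.00465439 -1.0417058 ]
[0.50341525 0.00714299 0.1002275 ] [-0.38899127 -0.35415448 -0.63126385]
```

View pics/w6.png

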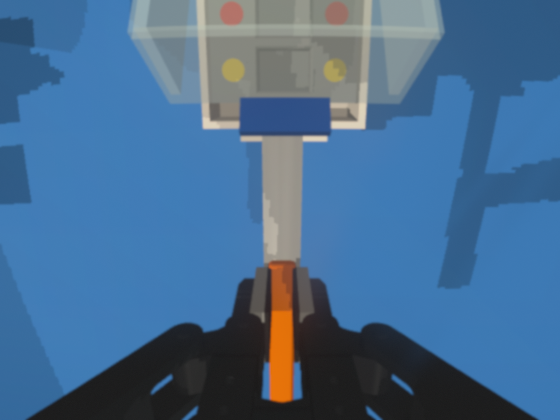

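Request:
arm_command:
  moves: [-1,6.5,0,-8.7,0,0,0,-1,6.5,0,-8.1,0,0,0,-1,7,0,-7.5,0,0,0,-1,7.7,0,-7,0,0,0,-1,8.1,0,-6.3,0,0,0,-1,8.7,0,-5.5,0,0,0,-1,9.1,0,-4.8,0,0,0,-1,9.5,0,-3.5,0,0,0]

```text
clock: 8.62
tcp_pos: [0.5658, 0.0111, 0.151]
orientation: [0.0, 1.0, 0.03, 0.0]
wrist_force: [-0.5, -0.4, -0.2]
finger_gap: 0.0093
grip_force: 68.9
```

Run:
```python
from h import *
p,Rt,t=tcp();c,im,d,P=shot("wrist");L=(P-p)@Rt*1000
H,S,V=cv2.split(cv2.cvtColor(im,cv2.COLOR_BGR2HSV))
m=(P[...,0]>.5)&(H>105)&(H<125)&(S>150)&(P[...,2]>.09)&(L[...,0]<130);q=L[m];print("tab",len(q),np.percentile(q,[2,50,98],axis=0).round(1))
b=(S<110)&(abs(L[...,1])<12)&(L[...,0]>15)&(L[...,0]<55)&(abs(L[...,2]+3)<15)
if b.sum()>20: print("blade",np.median(L[b],axis=0),np.polyfit(L[b][:,0],L[b][:,2],1))
print(p,get_state()["wrist_force"]);cv2.imwrite("pics/w7.png",im)
```

```text
tab 585 [[  9.1 -13.8 -50.7]
 [ 72.3   0.4 -11.1]
 [ 73.4  21.2  -9.6]]
blade [36.20573498  0.80220088 -0.92881223] [ 0.00243221 -1.01037832]
[0.56575207 0.01107709 0.15096394] [2.14388743 0.86778471 0.19339023]
```

Request:
arm_command:
  moves: [-1,9.8,0,-3,0,0,0,-1,10.1,0,-2.2,0,0,0,-1,10.2,0,-1.4,0,0,0,-1,10.3,0,0,0,0,0,-1,10,0,1,0,0,0,-1,10,0,0,0,0,0,-1,0,0,0,0,0,0,-1,0,0,0,0,0,0]

```text
clock: 9.68
tcp_pos: [0.6251, 0.0147, 0.1561]
orientation: [-0.0, 1.0, 0.03, -0.0]
wrist_force: [-0.0, -0.8, 0.4]
finger_gap: 0.009
grip_force: 68.9
```

Request:
arm_command:
  moves: [-1,-40,0,-10,0,0,0,-1,-50,0,-20,0,0,0,-1,0,0,0,0,0,0]

```text
clock: 10.05
tcp_pos: [0.5327, 0.0095, 0.188]
orientation: [0.0, 1.0, 0.03, 0.0]
wrist_force: [1.2, -0.5, -0.1]
finger_gap: 0.009
grip_force: 68.9
```

Run:
```python
from h import *
p,Rt,t=tcp();print(p,t)
c,im,d,P=shot("wrist");np.savez("w8.npz",im=im,P=P)
c2,im2,d2,P2=shot("top");np.savez("t8.npz",im=im2,P=P2)
cv2.imwrite("pics/w8.png",np.hstack([im[:,60:460],cv2.resize(im2[130:270,100:330],None,fx=2,fy=3)])[:, :800])
```

```text
[0.53271282 0.00948186 0.18803027] 10.05
```

View pics/w8.png

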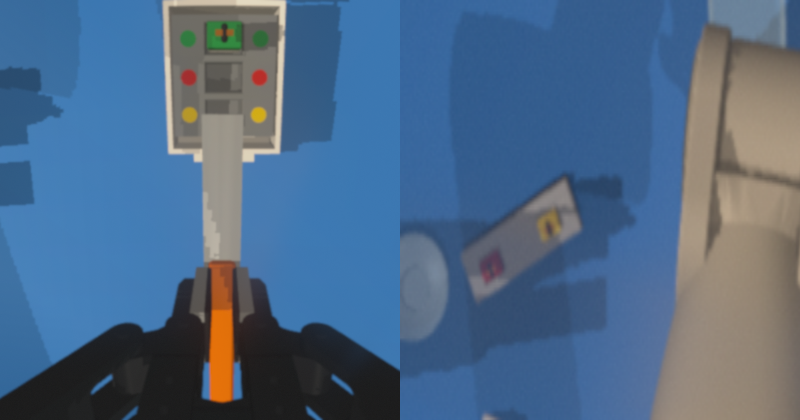

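Request:
arm_command:
  moves: [-1,-24,51,0,0,0,0.02,-1,-20,51,0,0,0,0.02,-1,0,51,0,0,0,0.02,-1,0,51,0,0,0,0.012,-1,0,51,0,0,0,0,-1,0,51,30,0,0,0,-1,0,0,40,0,0,0,-1,0,0,0,0,0,0]

```text
clock: 11.15
tcp_pos: [0.4945, -0.298, 0.1123]
orientation: [-0.002, 1.0, -0.007, -0.003]
wrist_force: [-0.3, 0.5, -0.8]
finger_gap: 0.0089
grip_force: 69.0
```

Run:
```python
from h import *
p,Rt,t=tcp();print(p,np.degrees(np.arctan2(Rt[1,0],Rt[0,0])),t)
t=np.load("w8.npz");im=t["im"];P=t["P"];H,S,V=cv2.split(cv2.cvtColor(im,cv2.COLOR_BGR2HSV))
def comps(m):
    n,l,st,ce=cv2.connectedComponentsWithStats(m.astype(np.uint8))
    for i in range(1,n):
        if 40<st[i,4]<900: print("  ",st[i],ce[i].round(1),np.nanmedian(P[l==i],axis=0).round(4))
reg=np.zeros(H.shape,bool);reg[:180,210:350]=1
for n,m in dict(red=((H<8)|(H>172))&(S>140),yel=(H>18)&(H<34)&(S>130),grn=(H>45)&(H<75)&(S>110)).items(): print(n);comps(m&reg)
# rim: points z~.04 white
m=reg&(S<60)&(P[...,2]>.037)&(P[...,2]<.045)&(V>150);q=P[m];k=cv2.minAreaRect((q[:,:2]*1000).astype(np.float32));print("rim",m.sum(),k,np.median(q[:,2]))
# stand and blocks from top
t=np.load("t8.npz");im=t["im"];P=t["P"];H,S,V=cv2.split(cv2.cvtColor(im,cv2.COLOR_BGR2HSV))
reg=np.zeros(H.shape,bool);reg[180:240,120:200]=1
for n,m in dict(red=((H<8)|(H>165))&(S>90),yel=(H>12)&(H<36)&(S>90)).items(): print(n);m&=reg;print(m.sum(),np.nanmedian(P[m],axis=0),np.argwhere(m).mean(0))
```

```text
[ 0.4944689  -0.29799675  0.11225691] -0.7688141654276804 11.15
red
   [242  70  14  15 172] [248.4  77. ] [0.6224 0.0396 0.0412]
   [312  70  15  15 181] [319.1  77.1] [ 0.6256 -0.0144  0.0411]
yel
   [242 107  15  15 178] [249.3 114.3] [0.5945 0.0379 0.0414]
   [311 107  15  16 189] [318.1 114.3] [ 0.5977 -0.016   0.0411]
grn
   [267  22  34  27 708] [283.4  35.7] [0.6499 0.0149 0.0616]
   [241  31  14  15 175] [247.5  38.2] [0.6504 0.0411 0.0412]
   [314  31  14  15 164] [320.1  38.2] [ 0.6535 -0.0127  0.0412]
rim 2741 ((622.282958984375, 12.3563232421875), (114.19830322265625, 90.81309509277344), 3.4151506423950195) 0.04047895983528177
red
4 [0.53704923 0.32836086 0.06136873] [221.75 142.75]
yel
55 [0.58020353 0.2532047  0.06205663] [204.         174.18181818]
```

Request:
arm_command:
  moves: [-1,-7,-1,35,0,0,0,-1,0,0,30,0,0,0,-1,0,0,14,0,0,0,-1,0,0,0,0,0,0,-1,0,0,0,0,0,0]

```text
clock: 11.78
tcp_pos: [0.4906, -0.2983, 0.0389]
orientation: [0.001, 1.0, -0.006, 0.001]
wrist_force: [0.4, -0.0, -0.0]
finger_gap: 0.009
grip_force: 69.0
```

Request:
arm_command:
  moves: [-1,0,0,6,0,0,0,-1,0,0,0,0,0,0,-1,0,0,0,0,0,0]

```text
clock: 12.15
tcp_pos: [0.4894, -0.2978, 0.0315]
orientation: [0.0, 1.0, -0.006, 0.0]
wrist_force: [-0.1, 0.4, -0.9]
finger_gap: 0.009
grip_force: 69.0
```

Request:
arm_command:
  moves: [-1,0,0,1,0,0,0,0,0,0,0,0,0,0,0,0,0,0,0,0,0,0,0,0,-10,0,0,0,0,0,0,-50,0,0,0,0,0,0,-58,0,0,0,0,0,-20,-52,0,0,0,1,0,-50,-30,0,0,0]

```text
clock: 13.15
tcp_pos: [0.4915, -0.2292, 0.2341]
orientation: [0.002, 1.0, -0.008, 0.002]
wrist_force: [0.3, 1.0, -0.3]
finger_gap: 0.0591
grip_force: 0.0
```

Request:
arm_command:
  moves: [1,0,-55,0,0,0,0,1,0,-55,0,0,0,0,1,5,-55,0,0,0,0,1,10,-55,0,0,0,0,1,10,-55,0,0,0,0,1,10,-55,0,0,0,0,1,10,-55,0,0,0,0,1,10,-55,0,0,0,0]

```text
clock: 14.15
tcp_pos: [0.5498, 0.1472, 0.2334]
orientation: [-0.027, 0.999, 0.046, -0.001]
wrist_force: [0.6, 0.1, 0.4]
finger_gap: 0.0852
grip_force: 0.0
```

Request:
arm_command:
  moves: [1,0,-50,0,0,0,0,1,0,0,0,0,0,-0.159,1,0,0,0,0,0,-0.159,1,0,0,0,0,0,-0.159,1,0,0,0,0,0,0,1,0,0,0,0,0,0]

```text
clock: 14.9
tcp_pos: [0.5479, 0.1724, 0.2356]
orientation: [-0.035, 0.954, 0.297, 0.006]
wrist_force: [0.1, 0.3, -0.4]
finger_gap: 0.085
grip_force: 0.0
```

Run:
```python
from h import *
p,Rt,t=tcp();print(p,np.degrees(np.arctan2(Rt[1,0],Rt[0,0])),t)
c,im,d,P=shot("wrist");np.savez("w9.npz",im=im,P=P);cv2.imwrite("pics/w9.png",im)
c2,im2,d2,P2=shot("side");np.savez("s9.npz",im=im2,P=P2);cv2.imwrite("pics/s9.png",im2)
m=(P[...,2]>.02)&(P[...,2]<.07)&(P[...,1]>.2)&(P[...,1]<.4)&(P[...,0]<.66)
v,u=np.nonzero(m);print(u.min(),u.max(),v.min(),v.max());q=P[m];print(cv2.minAreaRect((q[:,:2]*1000).astype(np.float32)))
H,S,V=cv2.split(cv2.cvtColor(im,cv2.COLOR_BGR2HSV))
for n,k in dict(red=((H<8)|(H>172))&(S>120),yel=(H>18)&(H<34)&(S>120)).items():
    k=k&(P[...,2]>.03)&(P[...,1]>.2);v,u=np.nonzero(k);print(n,k.sum(),np.median(u),np.median(v),np.median(P[k],axis=0))
```

```text
[0.5478903  0.17235338 0.23564154] 34.46874689017051 14.9
95 279 58 209
((528.9259643554688, 316.7022705078125), (115.94951629638672, 233.61668395996094), 59.86505889892578)
red 520 156.0 95.5 [0.54651467 0.32003425 0.06031238]
yel 544 238.0 107.0 [0.57947111 0.25513052 0.06041156]
```

```bash
cat > blk.py <<'E'
from h import *
def blocks(im,P,verbose=1):
    H,S,V=cv2.split(cv2.cvtColor(im,cv2.COLOR_BGR2HSV)); out={}
    rng=np.random.default_rng(0)
    for n,k in dict(red=((H<8)|(H>172))&(S>120),yel=(H>18)&(H<34)&(S>120)).items():
        k=k&(P[...,2]>.03)&(P[...,1]>.2);q=P[k]
        c=np.median(q,axis=0);q=q[np.linalg.norm(q-c,axis=1)<.025];best=None
        for _ in range(400):
            a=q[rng.choice(len(q),3,replace=False)];nn=np.cross(a[1]-a[0],a[2]-a[0])
            l=np.linalg.norm(nn)
            if l<2e-5:continue
            nn=nn/l;i=abs((q-a[0])@nn)<.0012
            if best is None or i.sum()>best.sum():best=i
        w=q[best];cc=w.mean(0);nn=np.linalg.svd(w-cc)[2][2];nn*=np.sign(nn[2])
        e1=np.cross(nn,[0,0,1]);e1/=np.linalg.norm(e1);e2=np.cross(nn,e1)
        r=cv2.minAreaRect((np.stack([(w-cc)@e1,(w-cc)@e2],1)*1000).astype(np.float32))
        ctr=cc+(e1*r[0][0]+e2*r[0][1])/1000
        az=np.degrees(np.arctan2(nn[1],nn[0]));tilt=np.degrees(np.arccos(nn[2]))
        out[n]=(ctr,nn);print(n,len(q),best.sum(),"topctr",ctr.round(4),"rect",np.round(r[1],1),round(r[2],1),"az",az.round(1),"tilt",tilt.round(1))
    return out
E
python3 - <<'E'
from blk import *
t=np.load("w9.npz");blocks(t["im"],t["P"]);P=t["P"]
m=(P[...,2]>.012)&(P[...,2]<.07)&(np.hypot(P[...,0]-.567,P[...,1]-.291)<.085)&(P[...,1]<.37)
n,l,st,ce=cv2.connectedComponentsWithStats(m.astype(np.uint8));
for i in range(1,n):
    if st[i,4]>500: q=P[l==i];print(st[i],cv2.minAreaRect((q[:,:2]*1000).astype(np.float32)))
E
```

```text
red 520 316 topctr [0.543  0.3222 0.0604] rect [17.5 23. ] 86.5 az -152.3 tilt 20.7
yel 544 360 topctr [0.5764 0.2544 0.0605] rect [17.8 23.1] 87.6 az -151.9 tilt 18.3
[ 127   58  153   71 7637] ((568.5040893554688, 293.5458068847656), (49.26155471801758, 140.81178283691406), 26.117429733276367)
```

View pics/w9.png

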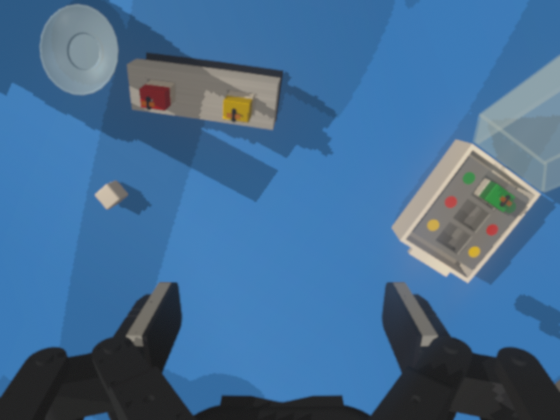

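```bash
cat >> h.py <<'E'
def tool(yaw,pitch):  # deg; tool z down, x at yaw, pitch>0 tips tool z forward (+x)
    return R.from_euler("z",yaw,degrees=True).as_matrix()@R.from_euler("y",-pitch,degrees=True).as_matrix()@np.diag([1.,-1,-1])
def plan(wps,show=1):  # wps: (pos,R,n)
    p,A,_=tcp()
    for pt,At,n in wps:
        w=R.from_matrix(A.T@At).as_rotvec()/n
        for i in range(n):
            s=A.T@(np.array(pt)-p)/(n-i); 
            print(np.round(s*1000,1).tolist()+np.round(w,3).tolist())
            p=p+A@s;A=A@R.from_rotvec(w).as_matrix()
E
python3 - <<'E'
from h import *
p,A,t=tcp();print(p,t);A2=tool(27,23);print(A2.round(2))
T=np.array([.5764,.2544,.0605]);zb=-A2[:,2];print(zb)
plan([(T+.10*zb+[0,0,.05],A2,5),(T+.06*zb,A2,2)])
E
```

```text
[0.54798592 0.17229878 0.23551789] 15.0
[[ 0.82  0.45  0.35]
 [ 0.42 -0.89  0.18]
 [ 0.39  0.   -0.92]]
[-0.34814398 -0.17738822  0.92050485]
[6.0, -10.9, 7.5, -0.018, 0.075, 0.023]
[5.2, -11.1, 7.7, -0.018, 0.075, 0.023]
[4.4, -11.4, 7.9, -0.018, 0.075, 0.023]
[3.5, -11.6, 7.9, -0.018, 0.075, 0.023]
[2.6, -11.9, 8.0, -0.018, 0.075, 0.023]
[-9.8, 0.0, 43.0, -0.0, 0.0, 0.0]
[-9.8, 0.0, 43.0, -0.0, 0.0, 0.0]
```

Request:
arm_command:
  moves: [0.3,6,-10.9,7.5,-0.018,0.075,0.023,0.3,5.2,-11.1,7.7,-0.018,0.075,0.023,0.3,4.4,-11.4,7.9,-0.018,0.075,0.023,0.3,3.5,-11.6,7.9,-0.018,0.075,0.023,0.3,2.6,-11.9,8,-0.018,0.075,0.023,0.3,-9.8,0,43,0,0,0,0.3,-9.8,0,43,0,0,0,0.3,0,0,0,0,0,0]

```text
clock: 16.0
tcp_pos: [0.5523, 0.2432, 0.1116]
orientation: [-0.048, 0.953, 0.23, 0.19]
wrist_force: [-0.3, 0.2, 0.2]
finger_gap: 0.0558
grip_force: 0.0
```

Run:
```python
from blk import *
p,A,t=tcp();print(p,A.round(3).tolist(),t)
c,im,d,P=shot("wrist");np.savez("w10.npz",im=im,P=P);cv2.imwrite("pics/w10.png",im)
p,A,t=tcp();print(p)
o=blocks(im,P)
for n,(T,zb) in o.items(): print(n,"tool frame",(A.T@(T-p)*1000).round(1),(A.T@zb).round(3))
```

```text
[0.55225735 0.24323399 0.11162936] [[0.822, 0.457, 0.341], [0.42, -0.89, 0.179], [0.385, -0.003, -0.923]] 16.0
[0.55411641 0.24364033 0.11433657]
red 1067 746 topctr [0.5427 0.3221 0.0602] rect [17.7 23.6] 88.5 az -151.5 tilt 19.5
yel 1096 831 topctr [0.5759 0.2542 0.0601] rect [23.3 18.2] 0.2 az -153.7 tilt 19.8
red tool frame [  2.5 -74.9  60.1] [ 0.058  0.005 -0.998]
yel tool frame [ 1.2  0.7 59.4] [ 0.054 -0.007 -0.999]
```

Run:
```python
from blk import *
c,im,d,P=shot("wrist");p,A,t=tcp();print(p)
o=blocks(im,P);np.savez("w10.npz",im=im,P=P)
T,zb=o["yel"];A2=tool(27,20.5);zt=-A2[:,2]
plan([(T+.02*zt,A2,2),(T-.0175*zt,A2,2)])
```

```text
[0.55565811 0.24396431 0.1163215 ]
red 1046 722 topctr [0.5428 0.3224 0.0603] rect [24.1 17.6] 2.0 az -154.4 tilt 19.3
yel 1063 807 topctr [0.5758 0.2543 0.0601] rect [23.7 17.8] 0.6 az -153.6 tilt 20.2
[-0.2, 0.0, 20.3, -0.001, -0.023, 0.001]
[0.3, 0.0, 20.3, -0.001, -0.023, 0.001]
[0.0, -0.0, 18.8, -0.0, 0.0, -0.0]
[0.0, -0.0, 18.8, -0.0, 0.0, -0.0]
```

Request:
arm_command:
  moves: [0.1,0,0,20.3,0,-0.023,0,0.1,0,0,20.3,0,-0.023,0,0.1,0,0,18.8,0,0,0,0.1,0,0,18.8,0,0,0,0.1,0,0,0,0,0,0,0.1,0,0,0,0,0,0]

```text
clock: 16.85
tcp_pos: [0.5821, 0.2574, 0.045]
orientation: [-0.042, 0.956, 0.231, 0.174]
wrist_force: [-0.1, 0.2, 0.3]
finger_gap: 0.0471
grip_force: 0.0
```

Request:
arm_command:
  moves: [-1,0,0,0,0,0,0,-1,0,0,0,0,0,0,-1,0,0,0,0,0,0,-1,0,0,0,0,0,0]
  newtons: 40

```text
clock: 17.35
tcp_pos: [0.5816, 0.2573, 0.0445]
orientation: [-0.042, 0.956, 0.231, 0.174]
wrist_force: [-1.5, -0.2, 5.3]
finger_gap: 0.0232
grip_force: 38.9
```

Request:
arm_command:
  moves: [-1,0,0,-6,0,0,0,-1,0,0,-12,0,0,0,-1,0,0,-25,0,0,0,-1,0,0,-40,0,0,0,-1,0,0,-40,0,0,0,-1,0,0,-30,0,0,0,-1,0,0,0,0,0,0,-1,0,0,0,0,0,0]

```text
clock: 18.35
tcp_pos: [0.5329, 0.2323, 0.1857]
orientation: [-0.042, 0.957, 0.231, 0.172]
wrist_force: [-0.4, -0.1, -1.1]
finger_gap: 0.023
grip_force: 39.5
```

Run:
```python
from h import *
p,A,t=tcp();print(p,t,get_state()["finger_gap"])
c,im,d,P=shot("wrist");np.savez("w11.npz",im=im,P=P);cv2.imwrite("pics/w11.png",im)
H,S,V=cv2.split(cv2.cvtColor(im,cv2.COLOR_BGR2HSV));L=(P-p)@A*1000
m=(H>18)&(H<34)&(S>120)&(np.linalg.norm(L,axis=-1)<60);v,u=np.nonzero(m);q=L[m];print(m.sum(),u.min(),u.max(),v.min(),v.max(),np.percentile(q,[2,50,98],axis=0).round(1))
w=(S<60)&(V>130)&(abs(L[...,1])<14)&(abs(L[...,0])<20)&(L[...,2]>-15)&(L[...,2]<30);print("white",w.sum(),np.percentile(L[w],[2,50,98],axis=0).round(1) if w.sum()>5 else "")
# pre-place: yellow pocket
A2=tool(3.4,0);plan([((.56,.15,.2),A2,5),((.596,.011,.16),A2,4)])
```

```text
[0.53292543 0.23232797 0.1856722 ] 18.35 0.022990715697529498
2486 252 310 271 320 [[ -7.7 -11.3 -19.1]
 [  4.7  -0.1 -16.5]
 [  8.5  11.3  -5.1]]
white 1007 [[  7.2 -11.4  -2.3]
 [  7.8  -0.2   7. ]
 [  8.5  11.3  18. ]]
[-1.4, 17.1, -3.8, -0.015, -0.07, 0.082]
[-0.3, 17.3, -3.5, -0.015, -0.07, 0.082]
[0.9, 17.3, -3.2, -0.015, -0.07, 0.082]
[2.1, 17.2, -3.1, -0.015, -0.07, 0.082]
[3.3, 17.0, -3.0, -0.015, -0.07, 0.082]
[6.9, 35.2, 10.0, -0.0, 0.0, -0.0]
[6.9, 35.2, 10.0, -0.0, 0.0, -0.0]
[6.9, 35.2, 10.0, -0.0, 0.0, -0.0]
[6.9, 35.2, 10.0, -0.0, 0.0, -0.0]
```

Request:
arm_command:
  moves: [-1,-1.4,17.1,-3.8,-0.015,-0.07,0.082,-1,-0.3,17.3,-3.5,-0.015,-0.07,0.082,-1,0.9,17.3,-3.2,-0.015,-0.07,0.082,-1,2.1,17.2,-3.1,-0.015,-0.07,0.082,-1,3.3,17,-3,-0.015,-0.07,0.082,-1,6.9,35.2,10,0,0,0,-1,6.9,35.2,10,0,0,0,-1,6.9,35.2,10,0,0,0]

```text
clock: 19.4
tcp_pos: [0.592, 0.0294, 0.1674]
orientation: [-0.007, 0.999, 0.044, -0.001]
wrist_force: [0.9, -0.8, 0.2]
finger_gap: 0.0227
grip_force: 39.5
```

Request:
arm_command:
  moves: [-1,6.9,35.2,10,0,0,0,-1,0,0,0,0,0,0,-1,0,0,0,0,0,0,-1,0,0,0,0,0,0]

```text
clock: 19.9
tcp_pos: [0.6019, -0.0028, 0.1593]
orientation: [-0.007, 0.999, 0.045, 0.0]
wrist_force: [-1.1, 0.0, -1.3]
finger_gap: 0.0229
grip_force: 39.5
```

```bash
cat > look.py <<'E'
from h import *
import sys
col=sys.argv[1]
c,im,d,P=shot("wrist");p,A,t=tcp();print(p,A.round(3).tolist(),t)
np.savez("wl.npz",im=im,P=P);cv2.imwrite("pics/wl.png",im)
H,S,V=cv2.split(cv2.cvtColor(im,cv2.COLOR_BGR2HSV));L=(P-p)@A*1000
red=((H<8)|(H>172))&(S>140);yel=(H>18)&(H<34)&(S>120);grn=(H>45)&(H<75)&(S>110)
k=(yel if col=="yel" else red)&(np.linalg.norm(L,axis=-1)<40)
print("blk col",k.sum(),np.percentile(L[k],[2,50,98],axis=0).round(1).tolist())
w=(abs(L[...,1])<13)&(L[...,0]<12)&(L[...,0]>2)&(L[...,2]>-12)&(L[...,2]<16)
q=L[w];print("front face",len(q),np.percentile(q,[2,50,98],axis=0).round(1).tolist())
if len(q)>50: i=abs(q[:,0]-np.median(q[:,0]))<2; print("x vs z",np.polyfit(q[i,2],q[i,0],1).round(3),"x vs y",np.polyfit(q[i,1],q[i,0],1).round(3))
for n,m in dict(red=red,yel=yel,grn=grn).items():
    k,l,st,ce=cv2.connectedComponentsWithStats((m&(abs(P[...,2]-.041)<.004)).astype(np.uint8))
    for i in range(1,k):
        if st[i,4]>60: print(n,st[i].tolist(),np.nanmedian(P[l==i],axis=0).round(4),"tool",np.nanmedian(L[l==i],axis=0).round(1))
m=(S<60)&(P[...,2]>.037)&(P[...,2]<.045)&(V>150)&(np.hypot(P[...,0]-.622,P[...,1]-.012)<.09)
q=P[m]
if len(q)>50: print("rim",cv2.minAreaRect((q[:,:2]*1000).astype(np.float32)))
E
python3 look.py yel
```

```text
[ 0.60204721 -0.00280183  0.15955434] [[0.996, 0.089, 0.0], [0.089, -0.996, 0.014], [0.001, -0.014, -1.0]] 19.95
blk col 2464 [[-8.2, -10.8, -24.3], [4.2, 0.4, -15.9], [8.2, 11.5, -4.7]]
front face 1598 [[6.9, -11.7, -11.6], [7.6, 0.4, -0.4], [9.6, 12.2, 15.3]]
x vs z [-0.014  7.684] x vs y [-0.011  7.679]
red [222, 164, 15, 15, 174] [0.6225 0.0393 0.0411] tool [ 24.  -38.5 119. ]
red [294, 166, 16, 16, 184] [ 0.6257 -0.0143  0.0412] tool [ 22.1  15.  118.2]
yel [222, 200, 16, 15, 184] [0.5946 0.0379 0.0413] tool [ -3.9 -39.5 118.8]
yel [292, 202, 16, 16, 190] [ 0.5978 -0.016   0.0412] tool [ -5.5  14.6 118.1]
grn [221, 126, 15, 15, 176] [0.6503 0.0412 0.0412] tool [ 51.9 -37.9 119. ]
grn [296, 129, 15, 14, 164] [ 0.6536 -0.0127  0.041 ] tool [ 50.4  16.  118.4]
rim ((633.0308837890625, 13.24481201171875), (137.27406311035156, 90.6724853515625), 3.240692138671875)
```

Run:
```python
from h import *
A2=tool(3.4,0);plan([((.5975,.0113,.12),A2,2),((.5975,.0113,.068),A2,2)])
```

```text
[-1.7, -6.9, 19.9, -0.007, -0.001, 0.015]
[-1.8, -7.1, 19.8, -0.007, -0.001, 0.015]
[-0.0, 0.0, 26.0, -0.0, 0.0, 0.0]
[-0.0, 0.0, 26.0, -0.0, 0.0, 0.0]
```

Request:
arm_command:
  moves: [-1,-1.7,-6.9,19.9,-0.007,-0.001,0.015,-1,-1.8,-7.1,19.8,-0.007,-0.001,0.015,-1,0,0,26,0,0,0,-1,0,0,26,0,0,0,-1,0,0,0,0,0,0,-1,0,0,0,0,0,0,-1,0,0,0,0,0,0]

```text
clock: 20.82
tcp_pos: [0.5987, 0.0103, 0.0695]
orientation: [0.0, 1.0, 0.029, 0.001]
wrist_force: [0.2, -0.3, -0.5]
finger_gap: 0.0231
grip_force: 39.5
```

```bash
python3 look.py yel
```

```text
[0.5985643  0.01016339 0.0693696 ] [[0.998, 0.058, 0.002], [0.058, -0.998, -0.001], [0.002, 0.001, -1.0]] 20.875
blk col 3000 [[-7.8, -26.5, -24.4], [2.9, 0.7, -16.0], [8.4, 26.7, 28.7]]
front face 1574 [[7.2, -11.5, -11.7], [7.9, 0.3, -0.2], [9.8, 12.1, 15.3]]
x vs z [-0.015  7.896] x vs y [-0.008  7.889]
red [214, 198, 23, 22, 393] [0.6224 0.0394 0.0411] tool [ 25.6 -27.9  28.3]
red [321, 198, 23, 21, 382] [ 0.6257 -0.0142  0.0412] tool [25.7 25.9 28.2]
yel [217, 249, 23, 21, 377] [0.5945 0.0378 0.0413] tool [ -2.5 -27.9  28.1]
yel [319, 249, 23, 20, 362] [ 0.5977 -0.0159  0.0413] tool [-2.4 25.9 28.1]
grn [211, 142, 23, 23, 422] [0.6505 0.0412 0.0411] tool [ 53.5 -28.   28.3]
grn [324, 142, 21, 22, 353] [ 0.6538 -0.0123  0.0412] tool [53.8 25.6 28.3]
rim ((633.17822265625, 13.212654113769531), (137.96466064453125, 90.6434555053711), 3.408054828643799)
```

Request:
arm_command:
  moves: [-1,-1.4,-1.3,0,0,0,0,-1,0,0,0,0,0,0,-1,0,0,6,0,0,0,-1,0,0,6,0,0,0,-1,0,0,4,0,0,0,-1,0,0,3,0,0,0,-1,0,0,0,0,0,0]

```text
clock: 21.75
tcp_pos: [0.5958, 0.0114, 0.0485]
orientation: [0.0, 1.0, 0.029, -0.001]
wrist_force: [-0.1, 0.0, -0.7]
finger_gap: 0.0231
grip_force: 39.5
```

Request:
arm_command:
  moves: [-1,0,0,3,0,0,0,-1,0,0,2,0,0,0,-1,0,0,0,0,0,0,-1,0,0,0,0,0,0]

```text
clock: 22.25
tcp_pos: [0.5964, 0.0113, 0.0452]
orientation: [0.0, 1.0, 0.029, 0.0]
wrist_force: [-2.5, 0.1, 6.7]
finger_gap: 0.0229
grip_force: 40.3
```

Request:
arm_command:
  moves: [-0.2,0,0,0,0,0,0,-0.2,0,0,0,0,0,0,-0.2,0,0,-5,0,0,0,-0.2,0,0,-30,0,0,0,0,0,0,-50,0,0,0,0,0,0,-40,0,0,0,0,0,0,0,0,0,0,0,0,0,0,0,0,0]

```text
clock: 23.25
tcp_pos: [0.596, 0.0114, 0.1686]
orientation: [0.0, 1.0, 0.029, -0.001]
wrist_force: [-0.8, 0.7, -0.4]
finger_gap: 0.0423
grip_force: 0.0
```

Run:
```python
from h import *
c,im,d,P=shot("wrist");p,A,t=tcp();print(p,t);cv2.imwrite("pics/w12.png",im)
H,S,V=cv2.split(cv2.cvtColor(im,cv2.COLOR_BGR2HSV))
m=(H>18)&(H<34)&(S>120)&(P[...,2]>.05)&(P[...,2]<.09)&(np.hypot(P[...,0]-.596,P[...,1]-.011)<.03);print(m.sum(),np.percentile(P[m],[2,50,98],axis=0).round(4).tolist())
# next: toward red block
A2=tool(27,20.5);zt=-A2[:,2];T=np.array([.5428,.3223,.0602])
plan([((.56,.12,.21),tool(3.4,0),3),(T+.06*zt+[0,-.05,.07],A2,5),(T+.06*zt,A2,3)])
```

```text
[0.59542444 0.01148989 0.16781624] 23.3
751 [[0.5867, -0.0008, 0.0528], [0.5984, 0.0109, 0.0615], [0.6044, 0.0221, 0.0712]]
[-9.7, -36.8, -14.0, -0.0, 0.001, -0.001]
[-9.7, -36.8, -14.0, -0.0, 0.001, -0.001]
[-9.7, -36.8, -14.1, -0.0, 0.001, -0.001]
[-5.5, -28.9, 4.7, 0.015, 0.071, -0.081]
[-3.4, -29.2, 4.8, 0.015, 0.071, -0.081]
[-1.4, -29.3, 5.1, 0.015, 0.071, -0.081]
[0.6, -29.3, 5.5, 0.015, 0.071, -0.081]
[2.6, -29.1, 6.0, 0.015, 0.071, -0.081]
[-1.1, -14.9, 24.5, 0.0, 0.0, -0.0]
[-1.1, -14.9, 24.5, 0.0, 0.0, -0.0]
[-1.1, -14.9, 24.5, 0.0, 0.0, -0.0]
```

Request:
arm_command:
  moves: [0.3,-9.7,-36.8,-14,0,0,0,0.3,-9.7,-36.8,-14,0,0,0,0.3,-9.7,-36.8,-14,0,0,0,0.3,-5.5,-28.9,4.7,0.015,0.071,-0.081,0.3,-3.4,-29.2,4.8,0.015,0.071,-0.081,0.3,-1.4,-29.3,5.1,0.015,0.071,-0.081,0.3,0.6,-29.3,5.5,0.015,0.071,-0.081,0.3,2.6,-29.1,6,0.015,0.071,-0.081]

```text
clock: 24.3
tcp_pos: [0.5231, 0.2595, 0.186]
orientation: [-0.044, 0.956, 0.232, 0.174]
wrist_force: [0.2, 1.0, 0.1]
finger_gap: 0.0555
grip_force: 0.0
```

Request:
arm_command:
  moves: [0.1,-1.1,-14.9,24.5,0,0,0,0.1,-1.1,-14.9,24.5,0,0,0,0.1,-1.1,-14.9,24.5,0,0,0,0.1,0,0,0,0,0,0,0.1,0,0,0,0,0,0,0.1,0,0,0,0,0,0]

```text
clock: 25.05
tcp_pos: [0.5251, 0.309, 0.1191]
orientation: [-0.044, 0.956, 0.23, 0.175]
wrist_force: [0.1, 0.2, 0.8]
finger_gap: 0.047
grip_force: 0.0
```

Run:
```python
from blk import *
c,im,d,P=shot("wrist");p,A,t=tcp();print(p,A.round(3).tolist(),t)
m=np.zeros(P.shape[:2],bool);
o=blocks(im,np.where((P[...,1]>.2)[...,None],P,np.nan)) if 0 else None
H,S,V=cv2.split(cv2.cvtColor(im,cv2.COLOR_BGR2HSV));L=(P-p)@A*1000
k=((H<8)|(H>172))&(S>120)&(P[...,2]>.03)&(P[...,1]>.28);print("red",k.sum(),np.percentile(L[k],[2,50,98],axis=0).round(1).tolist())
im2=im.copy();im2[(H>18)&(H<34)]=[0,0,255]
q=P[k];c0=np.median(q,axis=0);tp=q[(abs((q-c0)@(-A[:,2]))<.002)];Lt=(tp-p)@A*1000
print("top",len(tp),np.percentile(Lt,[1,50,99],axis=0).round(1).tolist(),np.polyfit(Lt[:,0],Lt[:,2],1))
A2=tool(27,20.5);zt=-A2[:,2]
lo,hi=np.percentile(Lt,[1,99],axis=0);T=p+A@(np.array([(lo[0]+hi[0])/2,(lo[1]+hi[1])/2,np.median(Lt[:,2])])/1000);print("T",T)
plan([(T+.02*zt,A2,2),(T-.0175*zt,A2,2)])
```

```text
[0.52520235 0.30901361 0.11922858] [[0.833, 0.455, 0.314], [0.425, -0.89, 0.165], [0.354, -0.004, -0.935]] 25.1
red 969 [[-8.9, -15.0, 61.6], [2.9, -3.5, 63.1], [7.9, 7.1, 73.7]]
top 744 [[-9.1, -15.2, 62.1], [1.9, -3.9, 63.0], [7.9, 7.1, 65.8]] [3.90127361e-02 6.30826331e+01]
T [0.54267695 0.32270698 0.06011801]
[-0.2, -2.0, 21.5, -0.002, -0.002, 0.0]
[-0.2, -2.1, 21.5, -0.002, -0.002, 0.0]
[0.0, -0.0, 18.8, -0.0, -0.0, 0.0]
[-0.0, -0.0, 18.7, -0.0, -0.0, 0.0]
```

Request:
arm_command:
  moves: [0.1,0,-2,21.5,0,0,0,0.1,0,-2,21.5,0,0,0,0.1,0,0,18.8,0,0,0,0.1,0,0,17.7,0,0,0,0.1,0,0,0,0,0,0,0.1,0,0,0,0,0,0,0.1,0,0,0,0,0,0]

```text
clock: 25.98
tcp_pos: [0.5479, 0.3261, 0.0448]
orientation: [-0.044, 0.956, 0.23, 0.175]
wrist_force: [-0.6, 0.2, -0.6]
finger_gap: 0.047
grip_force: 0.0
```

Request:
arm_command:
  moves: [-1,0,0,0,0,0,0,-1,0,0,0,0,0,0,-1,0,0,0,0,0,0,-1,0,0,0,0,0,0]
  newtons: 40

```text
clock: 26.48
tcp_pos: [0.5477, 0.3261, 0.0446]
orientation: [-0.044, 0.956, 0.23, 0.174]
wrist_force: [-2.3, -0.5, 5.5]
finger_gap: 0.023
grip_force: 39.5
```

Request:
arm_command:
  moves: [-1,0,0,-6,0,0,0,-1,0,0,-12,0,0,0,-1,0,0,-25,0,0,0,-1,0,0,-40,0,0,0,-1,0,0,-40,0,0,0,-1,0,0,-30,0,0,0,-1,0,0,0,0,0,0,-1,0,0,0,0,0,0]

```text
clock: 27.48
tcp_pos: [0.4992, 0.3006, 0.1863]
orientation: [-0.044, 0.957, 0.23, 0.173]
wrist_force: [-0.4, 0.0, -0.6]
finger_gap: 0.023
grip_force: 39.4
```

```bash
python3 look.py red | head -4
python3 - <<'E'
from h import *
A2=tool(3.4,0);plan([((.54,.2,.215),A2,5),((.626,.0125,.17),A2,5)])
E
```

```text
[0.49890945 0.30046008 0.18553523] [[0.834, 0.456, 0.311], [0.426, -0.89, 0.163], [0.351, -0.004, -0.936]] 27.525
blk col 2405 [[-7.3, -11.0, -18.6], [5.1, 0.3, -17.0], [8.9, 11.1, -6.0]]
front face 1535 [[7.7, -11.5, -11.6], [8.4, 0.3, -0.2], [10.3, 11.8, 15.3]]
x vs z [-0.014  8.367] x vs y [1.000e-03 8.357e+00]
[0.4, 21.6, -6.3, -0.016, -0.07, 0.082]
[1.7, 21.6, -6.0, -0.016, -0.07, 0.082]
[3.1, 21.5, -5.8, -0.016, -0.07, 0.082]
[4.4, 21.3, -5.7, -0.016, -0.07, 0.082]
[5.7, 21.0, -5.8, -0.016, -0.07, 0.082]
[14.9, 38.5, 9.0, 0.0, 0.0, 0.0]
[14.9, 38.5, 9.0, 0.0, 0.0, 0.0]
[14.9, 38.5, 9.0, 0.0, 0.0, 0.0]
[14.9, 38.5, 9.0, 0.0, 0.0, 0.0]
[14.9, 38.5, 9.0, 0.0, 0.0, 0.0]
```

Request:
arm_command:
  moves: [-1,0.4,21.6,-6.3,-0.016,-0.07,0.082,-1,1.7,21.6,-6,-0.016,-0.07,0.082,-1,3.1,21.5,-5.8,-0.016,-0.07,0.082,-1,4.4,21.3,-5.7,-0.016,-0.07,0.082,-1,5.7,21,-5.8,-0.016,-0.07,0.082,-1,14.9,38.5,9,0,0,0,-1,14.9,38.5,9,0,0,0,-1,14.9,38.5,9,0,0,0]

```text
clock: 28.52
tcp_pos: [0.6097, 0.0493, 0.1832]
orientation: [-0.014, 0.998, 0.063, -0.001]
wrist_force: [-0.0, 0.2, -0.2]
finger_gap: 0.0229
grip_force: 39.4
```

Request:
arm_command:
  moves: [-1,14.9,38.5,9,0,0,0,-1,14.9,38.5,9,0,0,0,-1,0,0,0,0,0,0,-1,0,0,0,0,0,0,-1,0,0,0,0,0,0]

```text
clock: 29.15
tcp_pos: [0.6484, -0.0204, 0.1654]
orientation: [-0.014, 0.998, 0.064, -0.0]
wrist_force: [0.3, 0.2, -0.9]
finger_gap: 0.0229
grip_force: 39.5
```

```bash
python3 look.py red
python3 - <<'E'
from h import *
# pocket red from earlier (.6240,.0126); block centre in tool (-.7,.2)
A2=tool(3.4,0);plan([((.6247,.0128,.12),A2,2),((.6247,.0128,.068),A2,2)])
E
```

```text
[ 0.64851123 -0.02042943  0.16581139] [[0.992, 0.128, -0.002], [0.128, -0.991, 0.028], [0.002, -0.028, -1.0]] 29.2
blk col 2377 [[-8.3, -10.8, -17.3], [3.9, -0.1, -15.6], [8.1, 11.4, -4.8]]
front face 1586 [[6.9, -11.5, -11.6], [7.6, 0.3, -0.3], [9.5, 12.1, 15.4]]
x vs z [-0.017  7.596] x vs y [-2.000e-03  7.585e+00]
red [200, 215, 14, 13, 140] [0.6225 0.0395 0.0412] tool [-18.6 -59.3 126.3]
red [267, 220, 15, 14, 155] [ 0.6258 -0.0144  0.0412] tool [-21.9  -5.5 124.7]
yel [200, 247, 15, 13, 154] [0.5948 0.0378 0.0413] tool [-46.3 -61.2 126.1]
grn [200, 181, 14, 14, 146] [0.6503 0.0412 0.0412] tool [  9.6 -57.4 126.3]
grn [270, 187, 13, 12, 131] [ 0.6535 -0.0126  0.0412] tool [  5.9  -3.8 124.8]
rim ((633.3037719726562, 13.221160888671875), (136.58657836914062, 90.26239776611328), 3.6373040676116943)
[-9.7, -17.3, 23.4, -0.014, -0.001, 0.034]
[-10.3, -17.3, 23.1, -0.014, -0.001, 0.034]
[0.0, -0.0, 26.0, 0.0, 0.0, -0.0]
[0.0, -0.0, 26.0, 0.0, 0.0, -0.0]
```

Request:
arm_command:
  moves: [-1,-9.7,-17.3,23.4,-0.014,-0.001,0.034,-1,-10.3,-17.3,23.1,-0.014,-0.001,0.034,-1,0,0,26,0,0,0,-1,0,0,24,0,0,0,-1,0,0,0,0,0,0,-1,0,0,0,0,0,0,-1,0,0,0,0,0,0]

```text
clock: 30.08
tcp_pos: [0.6261, 0.0116, 0.0715]
orientation: [0.0, 1.0, 0.029, 0.001]
wrist_force: [0.1, 0.1, -0.0]
finger_gap: 0.0229
grip_force: 39.5
```

```bash
python3 look.py red
```

```text
[0.62603407 0.01152022 0.07132614] [[0.998, 0.059, 0.002], [0.059, -0.998, -0.0], [0.002, 0.0, -1.0]] 30.125
blk col 2698 [[-7.6, -24.6, -17.7], [3.6, 0.7, -16.0], [8.3, 24.7, 30.4]]
front face 1554 [[7.1, -11.7, -11.7], [7.8, 0.3, -0.5], [9.9, 12.1, 15.0]]
x vs z [-0.016  7.829] x vs y [-3.00e-03  7.82e+00]
red [217, 247, 22, 19, 334] [0.6225 0.0394 0.0412] tool [ -1.8 -28.2  30.1]
red [319, 247, 21, 19, 299] [ 0.6257 -0.0142  0.0413] tool [-1.9 25.6 30. ]
grn [214, 196, 22, 21, 358] [0.6505 0.0411 0.0412] tool [ 26.2 -28.1  30.1]
grn [321, 197, 11, 16, 106] [ 0.6545 -0.0097  0.0411] tool [27.1 22.9 30.3]
rim ((633.2763061523438, 13.014156341552734), (138.00779724121094, 90.61846160888672), 3.2922115325927734)
```

Request:
arm_command:
  moves: [-1,-0.7,-1.5,0,0,0,0,-1,0,0,0,0,0,0,-1,0,0,6,0,0,0,-1,0,0,6,0,0,0,-1,0,0,5,0,0,0,-1,0,0,3,0,0,0,-1,0,0,0,0,0,0,-1,0,0,0,0,0,0]

```text
clock: 31.12
tcp_pos: [0.6245, 0.013, 0.0501]
orientation: [0.0, 1.0, 0.029, -0.0]
wrist_force: [0.2, -0.4, -0.1]
finger_gap: 0.0229
grip_force: 39.5
```

Request:
arm_command:
  moves: [-1,0,0,3,0,0,0,-1,0,0,3,0,0,0,-1,0,0,0,0,0,0,-1,0,0,0,0,0,0]

```text
clock: 31.62
tcp_pos: [0.6246, 0.013, 0.0453]
orientation: [0.0, 1.0, 0.029, 0.0]
wrist_force: [-2.7, -0.4, 8.1]
finger_gap: 0.023
grip_force: 40.4
```

Seated on the floor of the pocket; release, retreat and check everything.

Request:
arm_command:
  moves: [-0.2,0,0,0,0,0,0,-0.2,0,0,0,0,0,0,-0.2,0,0,-5,0,0,0,-0.2,0,0,-30,0,0,0,0,-10,0,-50,0,0,0,0,-60,0,-50,0,0,0,0,-40,0,0,0,0,0,0,0,0,0,0,0,0]

```text
clock: 32.62
tcp_pos: [0.5239, 0.0075, 0.1698]
orientation: [-0.0, 1.0, 0.029, -0.001]
wrist_force: [-0.3, -0.1, 0.3]
finger_gap: 0.0425
grip_force: 0.0
```

Run:
```python
from h import *
s=get_state();print(s["tcp_pos"],s["clock"])
c,im,d,P=shot("wrist");H,S,V=cv2.split(cv2.cvtColor(im,cv2.COLOR_BGR2HSV))
for n,m,cc in(("red",((H<8)|(H>172))&(S>120),(.624,.0126)),("yel",(H>18)&(H<34)&(S>120),(.596,.011))):
    m=m&(P[...,2]>.05)&(P[...,2]<.09)&(np.hypot(P[...,0]-cc[0],P[...,1]-cc[1])<.03);print(n,m.sum(),np.percentile(P[m],[2,50,98],axis=0).round(4).tolist())
for nm,l in(("top0.npz","before"),):
    t=np.load(nm)["P"]
c,im2,d,P2=shot("top");H,S,V=cv2.split(cv2.cvtColor(im2,cv2.COLOR_BGR2HSV))
def rect(P,cen,rad,z0,z1):
    m=(np.hypot(P[...,0]-cen[0],P[...,1]-cen[1])<rad)&(P[...,2]>z0)&(P[...,2]<z1);return m.sum(),P[m].mean(0).round(4).tolist()
for n,a in dict(jar=((.485,-.42),.05,.02,.1),bottle=((.70,-.18),.05,.03,.12),cube=((.43,.335),.04,.01,.05),dish=((.53,.43),.06,.006,.03),brush=((.66,-.33),.09,.006,.04),spat=((.487,-.3),.09,.0295,.05)).items(): print(n,rect(t,*a),rect(P2,*a))
m=(P2[...,0]>.68)&(P2[...,0]<.8)&(abs(P2[...,1])<.08)&(P2[...,2]>.03);print("lid pts",m.sum(),np.percentile(P2[m],[2,98],axis=0).round(3).tolist() if m.sum() else "")
```

```text
[0.52386361 0.00751175 0.16979773] 32.625
red 888 [[0.6143, 0.0006, 0.06], [0.6226, 0.0127, 0.0615], [0.6319, 0.0239, 0.0711]]
yel 848 [[0.5864, -0.0011, 0.0601], [0.5963, 0.0104, 0.0616], [0.6041, 0.0221, 0.0715]]
jar (np.int64(440), [0.4894, -0.4182, 0.053]) (np.int64(442), [0.4892, -0.4182, 0.0534])
bottle (np.int64(287), [0.7113, -0.1778, 0.0627]) (np.int64(289), [0.7111, -0.178, 0.0622])
cube (np.int64(94), [0.4166, 0.3291, 0.0212]) (np.int64(95), [0.4165, 0.3294, 0.0218])
dish (np.int64(903), [0.5336, 0.4303, 0.012]) (np.int64(891), [0.5345, 0.4312, 0.0119])
brush (np.int64(928), [0.6719, -0.3551, 0.0162]) (np.int64(918), [0.6741, -0.3564, 0.0163])
spat (np.int64(371), [0.4866, -0.295, 0.0347]) (np.int64(389), [0.488, -0.2974, 0.0346])
lid pts 1255 [[0.721, -0.024, 0.033], [0.785, 0.064, 0.134]]
```

Both blocks are home, the lid is open, the spatula is on its rest and the bystanders haven't moved.

```bash
python3 -c "
from workcell import hand_in
print(hand_in())"
```

```text
the job is handed in; nothing more can be done
None
```

The job is handed in at about 33 s with no verdict returned: the last camera check showed the lid open, the red and yellow blocks fully home in their own pockets, the spatula back on its rest, and the bottle, dish, jar, brush and cube where they started.

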